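# Put the gauges back into their foam inlays

## Task

The first part off the lathe has been checked: put the four gauges lying on the mat - the plug gauge, the small ring gauge, the large ring gauge and the dial indicator - back into the drawer tray, each lying flat, fully down in the foam cut-out shaped for it. Set them down gently, never drop one, and leave the brass sample part standing where it is on the mat.

Things in the scene. Friction and masses are not known exactly. Their poses are not given: they have to be found in the camera images.
- plug_gauge: Plug gauge lying on the mat, 116 mm long along its y. Dark hexagonal handle, y -38 to +22 mm, on a flat: 24 mm high, 27.7 mm wide in x over the side edges at mid height. Bright 18 mm plug 36 mm long at +y; short 18 mm plug with red collar at -y. Origin: middle of the length, underside; z up. 0.28 kg, balances near the origin. Mat top is 3 mm over the bench.
- small_ring: Small ring gauge lying flat on the teal mat: knurled steel ring, outside diameter 42 mm, bore 20 mm, 20 mm high. Origin: centre of the underside; z up along the bore. 0.16 kg.
- large_ring: Large ring gauge lying flat on the teal mat: knurled steel ring, outside diameter 62 mm, bore 38 mm, 22 mm high. Origin: centre of the underside; z up along the bore. 0.33 kg.
- indicator: Dial indicator on its back on the mat, 100 mm long along its y. Round case centred at y -22 mm, 24 mm high, white face; steel bezel 56 mm wide from z 12 mm up, 52 mm below. Thin stem (8 mm, brass tip) out to y +50 mm, its axis at z 10 mm. Origin: middle of the length, underside; z up. 0.17 kg. Grasp the case over its centre, across x.
- inlay_plug: Inlay for the plug gauge (either way round). Fixed foam block 100 x 140 x 13 mm, black top over yellow, in a blue tray (rim 21 mm over bench). Origin: centre of underside and of cut-out; y along the 140 side, z up. Cut-out floor (yellow) at z 5 mm, top 13 mm. Cut-out: rectangle 40 (x) x 128 (y) mm, with finger notches 72 mm wide in x for |y| < 16.
- inlay_small_ring: Inlay for the small ring gauge. Fixed foam block 100 x 140 x 13 mm, black top over yellow, in a blue tray (rim 21 mm over bench). Origin: centre of underside and of cut-out; y along the 140 side, z up. Cut-out floor (yellow) at z 5 mm, top 13 mm. Cut-out: circle 54 mm in diameter, with finger notches 84 mm wide in x for |y| < 13.
- inlay_large_ring: Inlay for the large ring gauge. Fixed foam block 100 x 140 x 13 mm, black top over yellow, in a blue tray (rim 21 mm over bench). Origin: centre of underside and of cut-out; y along the 140 side, z up. Cut-out floor (yellow) at z 5 mm, top 13 mm. Cut-out: circle 74 mm in diameter, with finger notches 93 mm wide in x for |y| < 14.
- inlay_indicator: Inlay for the indicator, stem to +y. Fixed foam block 100 x 140 x 13 mm, black top over yellow, in a blue tray (rim 21 mm over bench). Origin: centre of underside and of cut-out; y along the 140 side, z up. Cut-out floor (yellow) at z 5 mm, top 13 mm. Cut-out: keyhole: circle 68 mm at y -22, stem slot 24 mm wide to y +56, finger notches 93 mm wide in x at y -36 to -8.
- sample: Turned brass sample part standing on the mat among the gauges: stepped, 26 mm in diameter at the foot, 40 mm high. Origin: centre of the underside; z up. It stays where it is.

How it is judged:
By the outcome, as a careful person would: the job done as asked, in the order asked, and still so for the second after the job is handed in, with the robot touching nothing.
It also fails if it takes over 104 s, if anything falls off the work surface, if the arm or the gripper's body presses on something with over 40 N, if the wrist force passes 120 N, or if a joint passes its speed limit or range.

## Robot

A 6-joint arm with a two-finger parallel gripper is mounted at the origin on the work surface. World frame = base frame: x ahead of the robot, y to its left, z up, the work surface at z = 0. Lengths are in m, angles in rad, forces in N, time in s.
With the tool pointing down it reaches from about 0.25 to 0.775 m from the base axis. Payload 4 kg.
Tool frame: the origin (TCP) lies at the very end of the fingers, on their centre line; the grasp point (between the pads) lies 19 mm behind it; x points along the fingers, y is the direction in which the jaws open and shut, and the axes are right-handed (so a half turn about x gives the same grasp; the last joint's range is limited). The gripper opens to 94 mm and grips with 3 to 60 N. Pads are 16 mm wide; open, the fingers measure 119 mm over their backs; the gripper's body (75 mm by 177 mm) begins 78 mm behind the grasp point.
Start: joints at [-1.217, 0.087, 1.371, -0, 1.684, -0.103], TCP at [0.243, -0.494, 0.184] pointing down, gripper open.
Joint ranges: [-3.1, 3.1], [-0.76, 2.03], [0.27, 2.55], [-1.08, 4.22], [0.17, 2.65], [-2.57, 2.57]. Speed limits (rad/s): [2.79, 2.79, 3.14, 3.14, 3.14, 3.14].

## Interface

Orientations are given as [roll, pitch, yaw] about the fixed x, y, z axes, in that order (R = Rz(yaw) Ry(pitch) Rx(roll)).
In Python, from bench import robot gives the robot as it stands.
- The arm moves only by the tool carry_out, never from a script. Its argument "targets" is a list of rows, each a list of 5 numbers: the closure, from 0 (fully open) to 1 (shut), then the shift along the tool's x, y, z in cm, then the turn about the tool's x in degrees. In form: [[fingers, tx, ty, tz, turn], ...]. A call has 1 to 20 rows; each row shifts and turns the commanded pose from where the row before left it, along the tool's axes as they then stand; what a row does not reach is not made up. A row lasts 1/10 s, in which the tool goes at most 50 mm and 8.59 degrees, less where a joint would pass 70% of its speed; a pose out of reach is approached as far as the arm can. A call is refused whole if a number of a shift passes 5 or a number of a turn 8.59, either way. A call with a gripper value outside its range is refused whole. The fingers move at their own pace and stop on an object; the grip force is fixed at half the most. Time passes only in rows, so rows that do not move let the fingers close. It gives the time, the measured TCP pose, the force and the opening at its end, in the units of the state.
- robot.get_obs(): the state, without advancing time (a new reading comes with each control period).
- robot.snapshot(name): name is "side" or "top"; returns a dict with "image" (384x512x3 uint8, red, green, blue), "camera_matrix" (3x3 intrinsics, pixels), "pose" (4x4, takes a point from camera to world coordinates). Camera axes: x right, y up, looking along -z (the intrinsics and any distortion apply to the point x, -y, -z); pixel columns grow to the right and rows downward; lengths in m; the calibration is good to about 2 mm. A picture is of the moment at which its call begins. There is no depth.
- robot.close_job(): hands the job in, once; it reports no verdict.
The state is a dict: "time": time; "joint_positions": joint angles; "qvel": joint speeds; "joint_torque": joint torques, N m; "tool_pos": TCP position; "ee_rot": TCP orientation; "wrist_force": force on the tool from outside, world axes, zero at the start; "wrist_torque": the same for the moment, N m; "width": finger opening in m.
Only numpy, scipy, OpenCV 4.12 (cv2) and the standard library are available. Lean on these libraries where they do the work, as an engineer would, in place of code of your own. Each camera call takes 0.05 s, during which the arm holds its last target. There are 200 camera calls.

## Working session

There is one attempt and no reset: what is moved stays moved. The work goes in short steps, Python scripts to look and compute and a tool call to move; the robot and the scene stay as the last step left them, time stands still between calls to the robot, and variables do not carry over. Pictures are saved under pics/ and viewed, about 12 in all and at most 16, crops included, and the job is handed in when it is done.

Besides the shell and the picture viewer there is one more tool, called after "Request:" as a command line: name --pt "numbers of a row" for each row, then --argument value for the rest. carry_out: Moves the arm, as the interface text tells. Its arguments: {"type":"object","properties":{"targets":{"type":"array","items":{"type":"array","items":{"type":"number"}}}},"required":["targets"]}

```bash
mkdir -p pics; cat > h.py <<'E'
import numpy as np, cv2
from bench import robot
def snap(n,f=None):
    s=robot.snapshot(n)
    if f: cv2.imwrite('pics/'+f,cv2.cvtColor(s['image'],cv2.COLOR_RGB2BGR))
    return s
def ray(s,u,v):
    K=s['camera_matrix'];T=s['pose']
    d=np.linalg.inv(K)@[u,v,1.]; d=T[:3,:3]@[d[0],-d[1],-d[2]]
    return T[:3,3],d
def onz(s,u,v,z):
    o,d=ray(s,u,v); return (o+d*(z-o[2])/d[2])
def proj(s,p):
    T=s['pose'];c=T[:3,:3].T@(np.asarray(p)-T[:3,3]); q=s['camera_matrix']@[c[0],-c[1],-c[2]]; return q[:2]/q[2]
E
python3 - <<'E'
from h import *
for n in('top','side'):
    s=snap(n,n+'0.png');print(s.keys(),s['camera_matrix'],s['pose'].round(3))
o=robot.get_obs();print(o)
E
```

```text
dict_keys(['image', 'camera_matrix', 'pose']) [[376.46570208   0.         254.76353601]
 [  0.         376.46570208 192.39167227]
 [  0.           0.           1.        ]] [[ 0.016  0.993 -0.119  0.453]
 [-1.     0.017  0.012  0.01 ]
 [ 0.014  0.119  0.993  0.91 ]
 [ 0.     0.     0.     1.   ]]
dict_keys(['image', 'camera_matrix', 'pose']) [[358.62857042   0.         252.06360025]
 [  0.         358.62857042 193.19239231]
 [  0.           0.           1.        ]] [[-0.883  0.251 -0.397  0.237]
 [-0.47  -0.476  0.744  0.579]
 [-0.003  0.843  0.538  0.45 ]
 [ 0.     0.     0.     1.   ]]
{'time': 0.1, 'joint_positions': array([-1.21711769e+00,  8.78592991e-02,  1.37203934e+00, -5.34816790e-06,
        1.68359395e+00, -1.03072924e-01]), 'qvel': array([ 1.83643356e-04, -1.52749432e-03, -7.19294191e-03, -9.55882189e-05,
       -1.40167189e-04, -1.36011518e-04]), 'joint_torque': array([ 2.43407565e-03, -3.41255128e+01, -3.03299546e+01,  7.18633784e-02,
        3.04032303e-02, -1.09226410e-04]), 'tool_pos': array([ 0.24239847, -0.49313309,  0.18306552]), 'ee_rot': array([-1.67107163,  1.56889638,  1.92727199]), 'wrist_force': array([-0.6253592 ,  0.13530192,  0.76363148]), 'wrist_torque': array([ 0.03797422,  0.01119824, -0.02094208]), 'width': 0.09412738181479695}
```

View pics/top0.png

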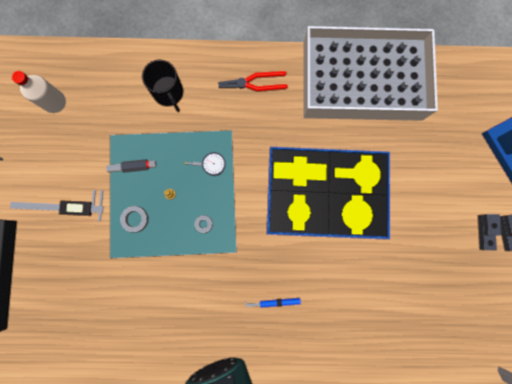

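View pics/side0.png

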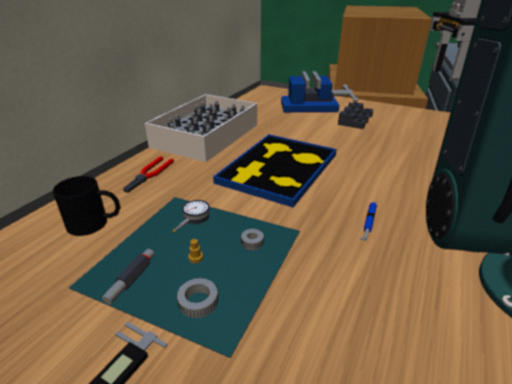

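```bash
cat > m.py <<'E'
from h import *
s=snap('top');im=s['image'];hsv=cv2.cvtColor(im,cv2.COLOR_RGB2HSV)
m=cv2.inRange(hsv,(22,150,120),(35,255,255))
def blobs(m,z,amin,roi=None):
    n,l,st,c=cv2.connectedComponentsWithStats(m)
    for i in range(1,n):
        if st[i,4]<amin: continue
        cs,_=cv2.findContours((l==i).astype('uint8'),cv2.RETR_EXTERNAL,cv2.CHAIN_APPROX_NONE)
        P=np.array([onz(s,*p[0],z)[:2] for p in cs[0]]);A=np.array([onz(s,u,v,z)[:2] for v,u in zip(*np.nonzero(l==i))])
        r=cv2.minAreaRect((P*1000).astype('f4'))
        print('px',c[i].round(1),'area',st[i,4],'cen',A.mean(0).round(4),'bbox',((P.max(0)+P.min(0))/2).round(4),'rect',np.round(r[0],1),np.round(r[1],1),round(r[2],1))
print('inlays');blobs(m,.015,100)
b=cv2.inRange(hsv,(100,150,40),(125,255,255));b[:,:265]=0;b[:,400:]=0;b[:145]=0;b[240:]=0
print('rim');blobs(b,.021,50)
x0,x1,y0,y1=100,245,122,268
mat=cv2.inRange(hsv,(80,80,30),(100,255,200))
mm=cv2.bitwise_not(mat);hull=np.zeros_like(mat)
cs,_=cv2.findContours(mat,cv2.RETR_EXTERNAL,cv2.CHAIN_APPROX_NONE)
c=max([c for c in cs if cv2.boundingRect(c)[1]<300],key=cv2.contourArea)
cv2.drawContours(hull,[cv2.convexHull(c)],-1,255,-1);hull=cv2.erode(hull,np.ones((5,5)))
print('mat objs');blobs(mm&hull,.015,15)
cv2.imwrite('pics/mask.png',mm&hull)
a=cv2.resize(im[125:260,100:400],None,fx=2.6,fy=2.6,interpolation=cv2.INTER_CUBIC)
cv2.imwrite('pics/crop.png',a[:,:,::-1])
E
python3 m.py
```

```text
inlays
px [361.8 173.3] area 929 cen [ 0.6108 -0.2596] bbox [ 0.6097 -0.2493] rect [ 602.1 -253.2] [ 90.5 105.2] 27.6
px [299.7 170.8] area 1074 cen [ 0.6143 -0.1093] bbox [ 0.614  -0.1088] rect [ 614.7 -109.6] [129.1  72.8] 85.3
px [298.6 211.9] area 596 cen [ 0.5147 -0.1068] bbox [ 0.5147 -0.1065] rect [ 514.7 -106.9] [54.1 85.7] 71.9
px [356.8 214.4] area 870 cen [ 0.5113 -0.246 ] bbox [ 0.5113 -0.2464] rect [ 511.8 -245.9] [74.5 85.2] 50.8
rim
px [329.9 193.8] area 768 cen [ 0.5598 -0.1809] bbox [ 0.5631 -0.1779] rect [ 563.1 -177.2] [285.5 206.8] 88.6
mat objs
px [210.6 163.5] area 521 cen [0.6282 0.1062] bbox [0.6284 0.1209] rect [635.9 117.8] [96.1 57. ] 68.7
px [134.2 165.5] area 455 cen [0.6199 0.2895] bbox [0.6201 0.2887] rect [619.9 288.8] [ 28.5 103.6] 6.9
px [169.4 193.6] area 136 cen [0.5534 0.2022] bbox [0.5525 0.2021] rect [553.  202.5] [30.9 28.4] 46.5
px [133.5 218.8] area 496 cen [0.492  0.2842] bbox [0.4927 0.2841] rect [492.2 283.6] [66.3 65.4] 47.1
px [202.9 223.8] area 257 cen [0.4828 0.12  ] bbox [0.4824 0.1199] rect [482.4 119.9] [42.6 42.6] 1.7
```

View pics/crop.png

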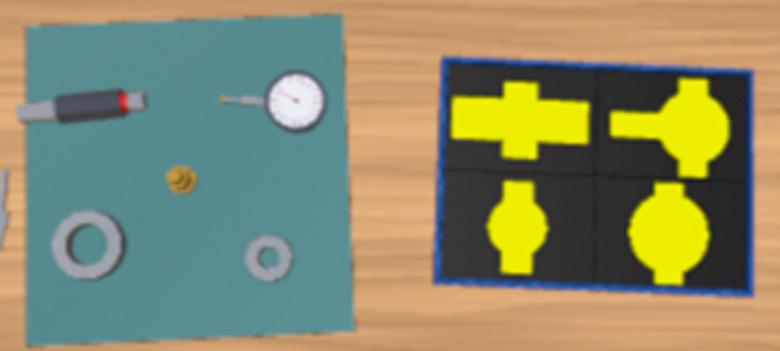

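```bash
cat >> h.py <<'E'
from scipy.spatial.transform import Rotation as Ro
def tool():
    o=robot.get_obs();R=Ro.from_euler('xyz',o['ee_rot']).as_matrix();return o,R
def go(p,ang=None):
    "cm along tool xyz to p; ang: wanted direction (deg) of jaw axis in world xy; turn about tool x"
    o,R=tool();d=R.T@(np.array(p)-o['tool_pos'])*100
    a=np.degrees(np.arctan2(R[1,1],R[0,1]))
    t=None
    if ang is not None: t=-((ang-a+90)%180-90)  # tool x down
    print('t',round(o['time'],2),'pos',o['tool_pos'].round(4),'jaw',round(a,2),'d_cm',d.round(2),'turn',t,'F',o['wrist_force'].round(1),'w',round(o['width'],4),'q6',o['joint_positions'][5].round(2))
E
python3 - <<'E'
from h import *
s=snap('top');im=s['image'];h=cv2.cvtColor(im,cv2.COLOR_RGB2HSV)
o,R=tool();print(R.round(3))
m=cv2.inRange(h,(0,0,190),(180,60,255));m[:145]=0;m[185:]=0;m[:,:195]=0;m[:,235:]=0
v,u=np.nonzero(m);f=onz(s,u.mean(),v.mean(),.027);print('face',len(u),u.mean(),v.mean(),f)
# indicator mask tip, plug ends
mat=cv2.inRange(h,(80,80,30),(100,255,200))
q=cv2.bitwise_not(mat)[145:185,178:198];v,u=np.nonzero(q);u+=178;v+=145
k=u<u.min()+8;t=onz(s,u[k].mean(),v[k].mean(),.013);print('stem',u.min(),t,np.degrees(np.arctan2(-(t-f)[0],(t-f)[1])),np.linalg.norm((t-f)[:2]))
print('tip',onz(s,u.min(),v[k].mean(),.013))
d=cv2.inRange(h,(0,0,0),(180,255,90))&~mat;d[:155]=0;d[180:]=0;d[:,:105]=0;d[:,160:]=0
P=np.array([onz(s,u,v,.02)[:2] for v,u in zip(*np.nonzero(d))])*1000
print('handle',len(P),cv2.minAreaRect(P.astype('f4')),P.mean(0))
go((.619,.295,.12),96.5-90)
E
```

```text
[[-0.     0.441 -0.897]
 [ 0.001 -0.897 -0.441]
 [-1.    -0.001 -0.   ]]
face 310 213.32903225806453 163.40645161290323 [0.62613725 0.0984337  0.027     ]
stem 184 [0.62941701 0.16289728 0.013     ] -2.912564316448714 0.06454695766796438
tip [0.62927281 0.17064378 0.013     ]
handle 141 ((618.923583984375, 286.4241027832031), (24.490615844726562, 61.830169677734375), 6.357125282287598) [616.00578122 286.96060736]
t 0.2 pos [ 0.2424 -0.4933  0.1834] jaw -63.83 d_cm [  6.41 -54.13 -68.56] turn -70.3300196609897 F [0.2 0.2 0.4] w 0.0937 q6 -0.1
```

Request:
carry_out --pt "0 0 0 0 -7.8" --pt "0 0 0 0 -7.8" --pt "0 0 0 0 -7.8" --pt "0 0 0 0 -7.8" --pt "0 0 0 0 -7.8" --pt "0 0 0 0 -7.8" --pt "0 0 0 0 -7.8" --pt "0 0 0 0 -7.8" --pt "0 0 0 0 -7.8"

```text
time: 1.1
tool_pos: [0.2425, -0.4935, 0.1837]
ee_rot: [-2.937, 1.57, 1.892]
wrist_force: [0.4, -0.6, 0.1]
width: 0.0943
```

Request:
carry_out --pt "0.3 0 2.3 -3.7 0" --pt "0.3 0 2.3 -3.7 0" --pt "0.3 0 2.3 -3.7 0" --pt "0.3 0 2.3 -3.7 0" --pt "0.3 0 2.3 -3.7 0" --pt "0.3 0 2.3 -3.7 0" --pt "0.3 0 2.3 -3.7 0" --pt "0.3 0 2.3 -3.7 0" --pt "0.3 0 2.3 -3.7 0" --pt "0.3 0 2.3 -3.7 0" --pt "0.3 0 2.3 -3.7 0" --pt "0.3 0 2.3 -3.7 0" --pt "0.3 0 2.3 -3.7 0" --pt "0.3 0 2.3 -3.7 0" --pt "0.3 0 2.3 -3.7 0" --pt "0.3 0 2.3 -3.7 0" --pt "0.3 0 2.3 -3.7 0" --pt "0.3 0 2.3 -3.7 0" --pt "0.3 0 2.3 -3.7 0" --pt "0.3 0 2.3 -3.7 0"

```text
time: 3.1
tool_pos: [0.618, 0.2945, 0.1835]
ee_rot: [-0.97, 1.57, -2.429]
wrist_force: [0.4, 0.7, 0.9]
width: 0.0658
```

```bash
python3 -c "
from h import *
go((.618,.2945,.006),6.5);snap('side','side1.png')
s=snap('top','top1.png')"
```

```text
t 3.1 pos [0.618  0.2945 0.1835] jaw 6.38 d_cm [ 1.775e+01  1.000e-02 -0.000e+00] turn -0.11949717005516902 F [0.4 0.7 0.9] w 0.0658 q6 0.25
```

View pics/side1.png

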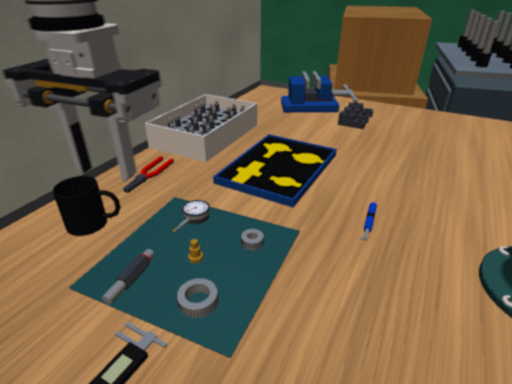

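Request:
carry_out --pt "0.3 4 0 0 0" --pt "0.3 4 0 0 0" --pt "0.3 4 0 0 0" --pt "0.3 2.5 0 0 0" --pt "0.3 0 0 0 0" --pt "0.3 0 0 0 0"

```text
time: 3.8
tool_pos: [0.6175, 0.2922, 0.0394]
ee_rot: [-0.805, 1.57, -2.265]
wrist_force: [0.7, -0.2, 0.0]
width: 0.0662
```

```bash
python3 -c "
from h import *
go((.618,.2945,.005),6.5);s=snap('side');print(proj(s,(.618,.2945,.027)),proj(s,tool()[0]['tool_pos']))
cv2.imwrite('pics/s2.png',cv2.resize(s['image'][190:320,60:240],None,fx=4,fy=4)[:,:,::-1])"
```

```text
t 3.8 pos [0.6175 0.2922 0.0394] jaw 6.34 d_cm [ 3.44  0.07 -0.22] turn -0.1577574433683253 F [ 0.7 -0.2  0. ] w 0.0662 q6 0.25
[129.51817203 269.3533706 ] [128.33513512 262.1732916 ]
```

View pics/s2.png

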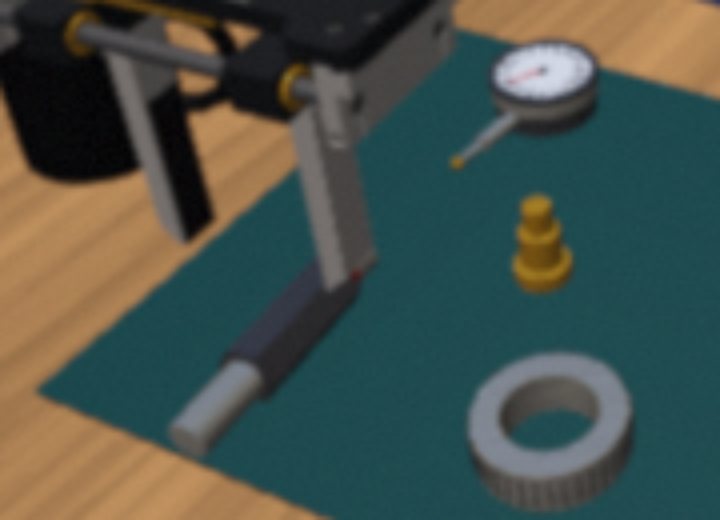

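Request:
carry_out --pt "0.3 1 0.1 -0.2 0" --pt "0.3 1 0 0 0" --pt "0.3 0.7 0 0 0" --pt "0.3 0.4 0 0 0" --pt "0.3 0.3 0 0 0" --pt "0.3 0 0 0 0" --pt "1 0 0 0 0" --pt "1 0 0 0 0" --pt "1 0 0 0 0" --pt "1 0 0 0 0" --pt "1 0 0 0 0" --pt "1 0 0 0 0" --pt "1 0 0 0 0" --pt "1 0 0 0 0"

```text
time: 5.25
tool_pos: [0.6199, 0.2952, 0.0068]
ee_rot: [1.681, 1.567, 0.222]
wrist_force: [2.5, -0.0, 1.9]
width: 0.0054
```

```bash
python3 -c "
from h import *
go((.6143,-.1091,.12),-1.4)"
```

```text
t 5.25 pos [0.6199 0.2952 0.0068] jaw 6.37 d_cm [-11.35  -5.    40.12] turn 7.767472992270271 F [ 2.5 -0.   1.9] w 0.0054 q6 0.25
```

```bash
python3 -c "
from h import *
s=snap('side')
cv2.imwrite('pics/s3.png',cv2.resize(s['image'][190:320,60:240],None,fx=4,fy=4)[:,:,::-1])"
```

```text
(no output)
```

View pics/s3.png

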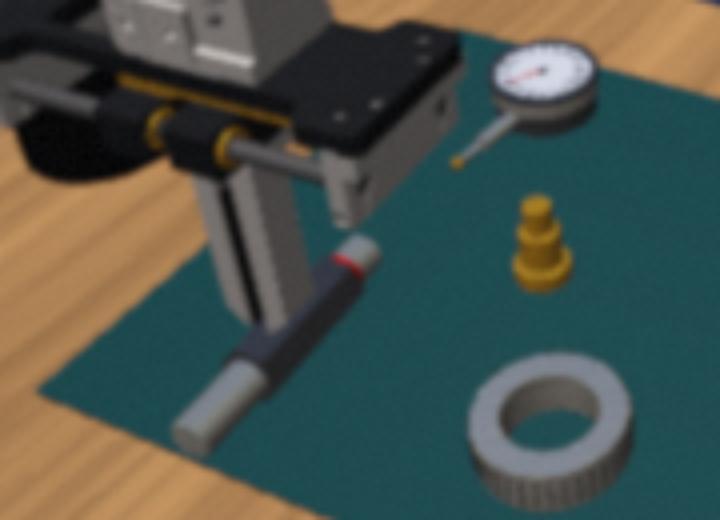

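```bash
python3 -c "
from h import *
s=snap('side')
f=lambda p:((proj(s,p)-[60,190])*4).round(0)
print('ring',f((.4922,.284,.025)),'handle end y+22',f((.6155,.316,.027)),'collar end',f((.6245,.237,.021)),'sample',f((.553,.202,.043)))
for z in(.007,.027,.04): print('tip',z,f((.6199,.2952,z)))
go((.618,.2945,.005),6.5);o=robot.get_obs();print(o['joint_positions'],o['joint_torque'])"
```

```text
ring [544. 414.] handle end y+22 [244. 354.] collar end [363. 241.] sample [537. 206.]
tip 0.007 [282. 352.]
tip 0.027 [273. 317.]
tip 0.04 [267. 294.]
t 5.35 pos [0.6207 0.2954 0.0075] jaw 6.37 d_cm [ 0.25 -0.28  0.06] turn -0.13348618257137446 F [1.6 0.1 5.7] w 0.0008 q6 0.25
[ 3.62141249e-01  4.70319161e-01  1.24853381e+00 -7.25076889e-04
  1.41703200e+00  2.51131564e-01] [ 6.67339973e-01 -4.39781177e+01 -2.49741036e+01  3.46192606e-01
  5.88567685e-01  4.17588948e-03]
```

Request:
carry_out --pt "1 -1 0 0 0" --pt "1 -2 0 0 0" --pt "1 -2 0 0 0" --pt "0.3 0 0 0 0" --pt "0.3 0 0 0 0" --pt "0.3 0 0 0 0" --pt "0.3 0 0 0 0"

```text
time: 6.05
tool_pos: [0.6173, 0.2946, 0.0531]
ee_rot: [-1.303, 1.568, -2.762]
wrist_force: [0.2, 0.2, -0.4]
width: 0.0292
```

```bash
python3 -c "
from h import *
go((.618,.2945,.005),6.5)
s=snap('side');t=snap('top');o,R=tool();p=o['tool_pos']
for k in(-.0325,.0325,-.045,.045):
  q=p+R[:,1]*k; print(k,((proj(s,q)-[40,150])*4).round(),((proj(t,q)-[90,120])*4).round())
a=cv2.resize(s['image'][150:290,40:140],None,fx=4,fy=4);b=cv2.resize(t['image'][120:260,90:190],None,fx=4,fy=4)
cv2.imwrite('pics/s4.png',np.hstack([a,b])[:,:,::-1])"
```

```text
t 6.05 pos [0.6173 0.2946 0.0531] jaw 6.38 d_cm [4.81 0.08 0.01] turn -0.12324521273440325 F [ 0.2  0.2 -0.4] w 0.0292 q6 0.25
-0.0325 [414. 450.] [150. 228.]
0.0325 [281. 410.] [144. 118.]
-0.045 [440. 458.] [151. 250.]
0.045 [256. 402.] [143.  97.]
```

View pics/s4.png

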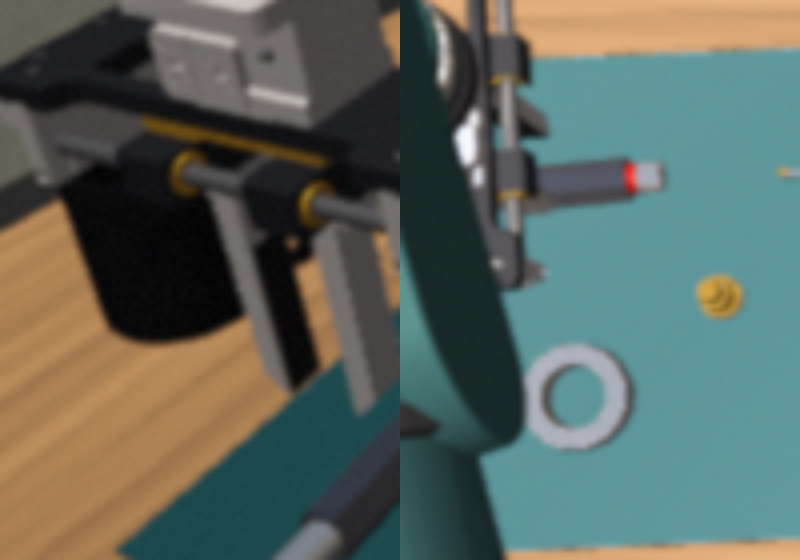

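Request:
carry_out --pt "0.3 1.5 0.1 0 0" --pt "0.3 1.5 0 0 0" --pt "0.3 1.5 0 0 0" --pt "0.3 0.5 0 0 0" --pt "0.3 0.3 0 0 0" --pt "0.3 0.2 0 0 0" --pt "0.3 0.0 0 0 0"

```text
time: 6.85
tool_pos: [0.6196, 0.2952, 0.0003]
ee_rot: [1.65, 1.57, 0.191]
wrist_force: [-0.1, 0.5, -0.9]
width: 0.0658
```

```bash
python3 -c "
from h import *
go((.618,.2945,-.012),6.5)"
```

```text
t 6.85 pos [6.196e-01 2.952e-01 3.000e-04] jaw 6.38 d_cm [ 1.23 -0.17  0.05] turn -0.12470263394740755 F [-0.1  0.5 -0.9] w 0.0658 q6 0.25
```

Request:
carry_out --pt "0.3 0.3 -0.1 0 0" --pt "0.3 0.3 0 0 0" --pt "0.3 0.3 0 0 0" --pt "0.3 0 0 0 0"

```text
time: 7.25
tool_pos: [0.618, 0.2948, -0.0096]
ee_rot: [-1.203, 1.57, -2.663]
wrist_force: [0.9, -0.6, -0.6]
width: 0.0659
```

```bash
python3 -c "
from h import *
go((.618,.2945,-.012),6.5)
s=snap('side')
cv2.imwrite('pics/s5.png',cv2.resize(s['image'][190:320,60:240],None,fx=4,fy=4)[:,:,::-1])"
```

```text
t 7.25 pos [ 0.618   0.2948 -0.0096] jaw 6.38 d_cm [ 0.24 -0.    0.03] turn -0.12430759409052428 F [ 0.9 -0.6 -0.6] w 0.0659 q6 0.25
```

View pics/s5.png

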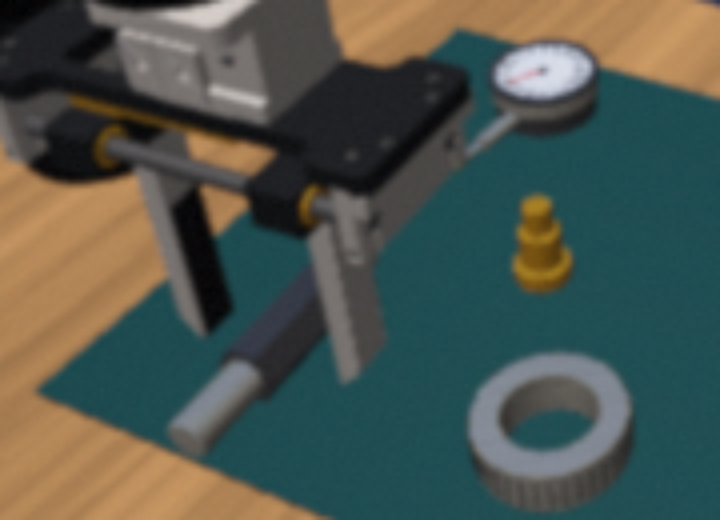

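Request:
carry_out --pt "0.3 0.3 0 0 0" --pt "0.3 0 0 0 0" --pt "1 0 0 0 0" --pt "1 0 0 0 0" --pt "1 0 0 0 0" --pt "1 0 0 0 0" --pt "1 0 0 0 0" --pt "1 0 0 0 0" --pt "1 0 0 0 0" --pt "1 0 0 0 0" --pt "1 0 0 0 0"

```text
time: 8.4
tool_pos: [0.6187, 0.295, -0.0118]
ee_rot: [1.54, 1.57, 0.081]
wrist_force: [1.1, 1.2, 0.4]
width: 0.0261
```

```bash
python3 -c "
from h import *
go((.618,.2945,-.012),6.5)"
```

```text
t 8.4 pos [ 0.6187  0.295  -0.0118] jaw 6.37 d_cm [ 0.02 -0.08  0.04] turn -0.12760589453183968 F [1.1 1.2 0.4] w 0.0261 q6 0.25
```

Request:
carry_out --pt "1 -0.5 0 0 0" --pt "1 -1 0 0 0" --pt "1 -1.5 0 0 0" --pt "1 -2 0 0 0" --pt "1 -2 0 0 0" --pt "1 -1 0 0 3.9" --pt "1 0 0 0 3.9" --pt "1 0 0.1 1.5 0" --pt "1 0 0.1 3 0" --pt "1 0 0 3.5 0" --pt "1 0 0 3.5 0" --pt "1 0 0 3.5 0" --pt "1 0 0 3.5 0" --pt "1 0 0.1 3.5 0" --pt "1 0 0 3.5 0" --pt "1 0 0.1 3.5 0" --pt "1 0 0 3.5 0" --pt "1 0 0.1 3.5 0" --pt "1 0 0 3.4 0" --pt "1 0 0 0.5 0"

```text
time: 10.4
tool_pos: [0.6123, -0.1094, 0.0683]
ee_rot: [-0.23, 1.568, -1.829]
wrist_force: [-0.3, 1.0, -3.5]
width: 0.026
```

```bash
python3 -c "
from h import *
go((.6143,-.1091,-.009),-1.4)
s=snap('side','side6.png')"
```

```text
t 10.4 pos [ 0.6123 -0.1094  0.0683] jaw -1.64 d_cm [ 7.73  0.2  -0.06] turn -0.23770676002203572 F [-0.3  1.  -3.5] w 0.026 q6 -0.24
```

View pics/side6.png

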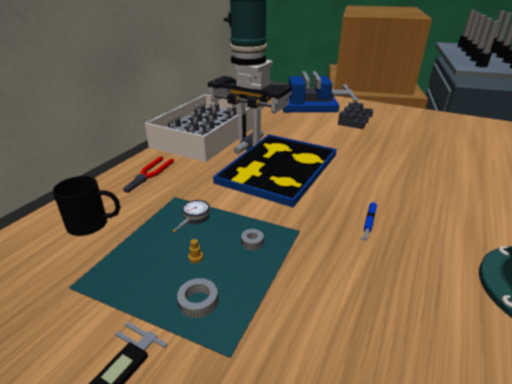

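```bash
python3 -c "
from h import *
t=snap('top');s=snap('side')
print(onz(t,306,118,0),onz(t,305,106,.08),onz(t,435,118,0))
o=robot.get_obs();p=o['tool_pos'];print(proj(s,p+[0,0,.02]))
cv2.imwrite('pics/s7.png',cv2.resize(np.hstack([s['image'][60:200,200:350],t['image'][120:260,260:400]]),None,fx=2.7,fy=2.7)[:,:,::-1])"
```

```text
[ 0.75104252 -0.12674188  0.        ] [ 0.7530924 -0.1124647  0.08     ] [ 0.75766886 -0.45140413  0.        ]
[247.90373686 144.89210124]
```

View pics/s7.png

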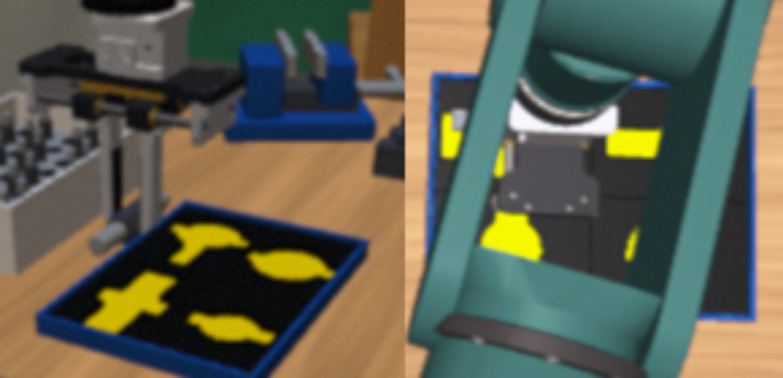

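Request:
carry_out --pt "1 1 0.2 -0.1 0" --pt "1 1.5 0 0 0" --pt "1 1.2 0 0 0" --pt "1 1 0 0 0" --pt "1 0.8 0 0 0" --pt "1 0 0 0 0" --pt "1 0 0 0 0"

```text
time: 11.25
tool_pos: [0.6155, -0.1031, 0.013]
ee_rot: [-0.931, 1.571, -2.527]
wrist_force: [-0.4, -0.9, -3.0]
width: 0.0261
```

```bash
python3 -c "
from h import *
go((.6143,-.1091,-.008),-1.4)
s=snap('side')
cv2.imwrite('pics/s8.png',cv2.resize(s['image'][100:220,190:350],None,fx=5,fy=5)[:,:,::-1])"
```

```text
t 11.25 pos [ 0.6155 -0.1031  0.013 ] jaw -1.42 d_cm [ 2.1  -0.11  0.6 ] turn -0.022557901271099468 F [-0.4 -0.9 -3. ] w 0.0261 q6 -0.23
```

View pics/s8.png

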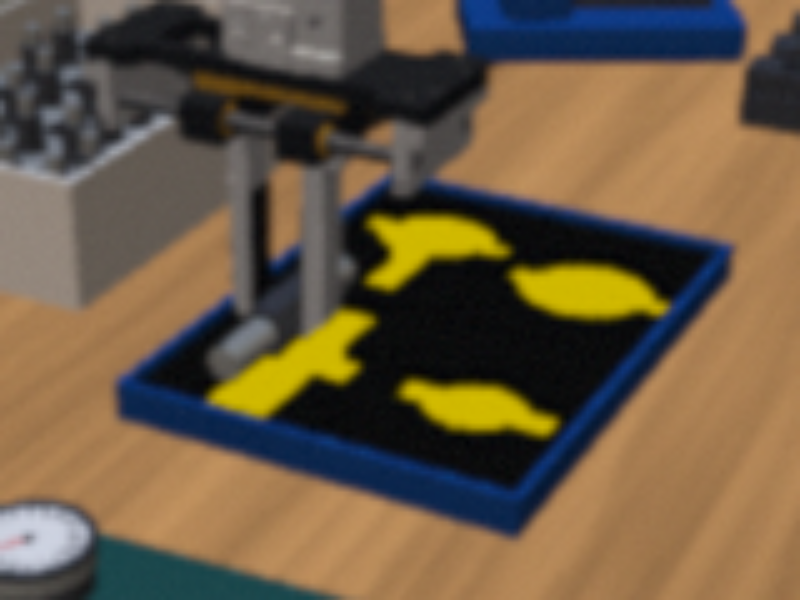

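Request:
carry_out --pt "1 0 -0.1 0.6 0" --pt "1 0 0 0 0" --pt "1 0 0 0 0" --pt "1 0 0 0 0"

```text
time: 11.7
tool_pos: [0.6145, -0.1092, 0.0134]
ee_rot: [1.473, 1.57, -0.123]
wrist_force: [-0.5, 0.9, -3.4]
width: 0.0264
```

```bash
python3 -c "
from h import *
go((.6143,-.1091,-.008),-1.4)"
```

```text
t 11.7 pos [ 0.6145 -0.1092  0.0134] jaw -1.45 d_cm [ 2.14 -0.02 -0.01] turn -0.04508493296171423 F [-0.5  0.9 -3.4] w 0.0264 q6 -0.24
```

Request:
carry_out --pt "1 0.4 0 0 0" --pt "1 0.4 0 0 0" --pt "1 0.4 0 0 0" --pt "1 0.2 0 0 0" --pt "1 0.2 0 0 0" --pt "1 0 0 0 0" --pt "1 0 0 0 0"

```text
time: 12.4
tool_pos: [0.6144, -0.1091, -0.0029]
ee_rot: [0.627, 1.571, -0.968]
wrist_force: [-0.9, 0.2, -3.5]
width: 0.0259
```

Still free; step down 1 mm at a time.

Request:
carry_out --pt "1 0.1 0 0 0" --pt "1 0.1 0 0 0" --pt "1 0.1 0 0 0" --pt "1 0 0 0 0"

```text
time: 12.8
tool_pos: [0.6142, -0.109, -0.0061]
ee_rot: [-1.659, 1.571, 3.028]
wrist_force: [-0.1, -0.0, -3.0]
width: 0.0262
```

Request:
carry_out --pt "1 0.1 0 0 0" --pt "1 0.1 0 0 0" --pt "1 0 0 0 0"

```text
time: 13.1
tool_pos: [0.6145, -0.1091, -0.0069]
ee_rot: [1.162, 1.57, -0.434]
wrist_force: [-2.2, 0.5, 2.3]
width: 0.0263
```

Request:
carry_out --pt "0.6 0 0 0 0" --pt "0.6 0 0 0 0" --pt "0.6 0 0 0 0" --pt "0.6 0 0 0 0" --pt "0.6 -1 0 0 0" --pt "0.6 -2 0 0 0" --pt "0.5 -3 0 0 0" --pt "0.4 -3 0 0 0" --pt "0.3 -2 0 0 0" --pt "0.3 0 0 0 0" --pt "0.3 0 0 0 0"

```text
time: 14.2
tool_pos: [0.6145, -0.1091, 0.1024]
ee_rot: [1.251, 1.57, -0.345]
wrist_force: [-0.6, 1.0, 0.1]
width: 0.0658
```

```bash
python3 -c "
from h import *
go((.4826,.12,-.012),-1.4)"
```

```text
t 14.2 pos [ 0.6145 -0.1091  0.1024] jaw -1.43 d_cm [ 11.42 -13.77 -22.58] turn -0.025949532349741844 F [-0.6  1.   0.1] w 0.0658 q6 -0.24
```

Request:
carry_out --pt "0.3 0 -1 -1.6 0" --pt "0.3 0 -1.8 -3 0" --pt "0.3 0 -2 -3 0" --pt "0.3 0 -2 -3 0" --pt "0.3 0 -2 -3 0" --pt "0.3 0 -2 -3 0" --pt "0.3 0 -2 -3 0" --pt "0.3 0 -1 -3 0" --pt "0.3 2 0 0 0" --pt "0.3 3 0 0 0" --pt "0.3 2 0 0 0" --pt "0.3 1 0 0 0" --pt "0.3 0 0 0 0" --pt "0.3 0 0 0 0" --pt "0.3 0 0 0 0"

```text
time: 15.7
tool_pos: [0.483, 0.1203, 0.0232]
ee_rot: [1.696, 1.569, 0.1]
wrist_force: [0.2, 0.3, 1.0]
width: 0.0657
```

```bash
python3 -c "
from h import *
go((.4826,.12,-.012),-1.4)"
```

```text
t 15.7 pos [0.483  0.1203 0.0232] jaw -1.44 d_cm [ 3.52 -0.05  0.03] turn -0.041376829508919855 F [0.2 0.3 1. ] w 0.0657 q6 0.16
```

Request:
carry_out --pt "0.3 1 0 0 0" --pt "0.3 1 0 0 0" --pt "0.3 0.7 0 0 0" --pt "0.3 0.5 0 0 0" --pt "0.3 0.3 0 0 0" --pt "0.3 0 0 0 0" --pt "1 0 0 0 0" --pt "1 0 0 0 0" --pt "1 0 0 0 0" --pt "1 0 0 0 0" --pt "1 0 0 0 0" --pt "1 0 0 0 0" --pt "1 0 0 0 0"

```text
time: 17.0
tool_pos: [0.4824, 0.1203, -0.0126]
ee_rot: [1.584, 1.57, -0.012]
wrist_force: [-0.2, -0.5, 0.9]
width: 0.0398
```

Request:
carry_out --pt "1 -0.5 0 0 0" --pt "1 -1 0 0 0" --pt "1 -2 0 0 0" --pt "1 -2 0 0 0" --pt "1 -1.5 0 0 0" --pt "1 0 0 0 0"

```text
time: 17.6
tool_pos: [0.484, 0.1206, 0.0602]
ee_rot: [1.714, 1.565, 0.118]
wrist_force: [-0.3, -0.6, -0.9]
width: 0.0396
```

```bash
python3 -c "
from h import *
go((.5146,-.1066,.01),-1.4)"
```

```text
t 17.6 pos [0.484  0.1206 0.0602] jaw -1.42 d_cm [ 5.02  3.59 22.64] turn -0.02466268554304918 F [-0.3 -0.6 -0.9] w 0.0396 q6 0.16
```

Request:
carry_out --pt "1 0 0.3 1.6 0" --pt "1 0 0.5 3 0" --pt "1 0 0.5 3 0" --pt "1 0 0.5 3 0" --pt "1 0 0.5 3 0" --pt "1 0 0.5 3 0" --pt "1 0 0.5 3 0" --pt "1 0 0.3 3 0" --pt "1 1 0 0 0" --pt "1 1.5 0 0 0" --pt "1 1.2 0 0 0" --pt "1 0.6 0 0 0" --pt "1 0 0 0 0" --pt "1 0 0 0 0" --pt "1 0 0 0 0"

```text
time: 19.1
tool_pos: [0.513, -0.1064, 0.0149]
ee_rot: [1.252, 1.569, -0.343]
wrist_force: [-0.6, 0.4, -1.4]
width: 0.0396
```

```bash
python3 -c "
from h import *
go((.5146,-.1066,-.007),-1.4);s=snap('side')
cv2.imwrite('pics/s9.png',cv2.resize(s['image'][100:220,190:350],None,fx=5,fy=5)[:,:,::-1])"
```

```text
t 19.1 pos [ 0.513  -0.1064  0.0149] jaw -1.4 d_cm [2.19 0.16 0.01] turn 0.00040463217465003254 F [-0.6  0.4 -1.4] w 0.0396 q6 -0.29
```

View pics/s9.png

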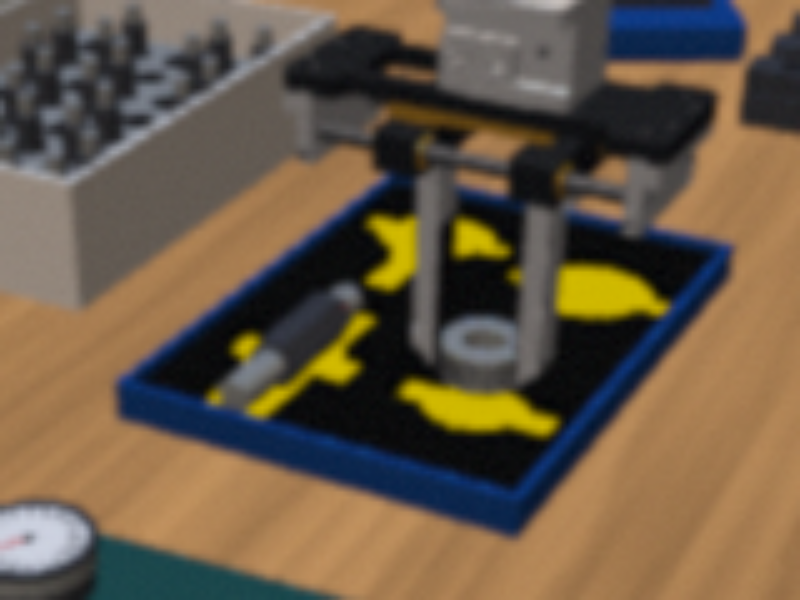

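Request:
carry_out --pt "1 0.4 0.1 0 0" --pt "1 0.4 0 0 0" --pt "1 0.4 0 0 0" --pt "1 0.3 0 0 0" --pt "1 0.2 0 0 0" --pt "1 0.1 0 0 0" --pt "1 0.1 0 0 0" --pt "1 0.1 0 0 0" --pt "1 0 0 0 0"

```text
time: 20.05
tool_pos: [0.5133, -0.1066, -0.006]
ee_rot: [-0.282, 1.571, -1.877]
wrist_force: [-0.7, -0.2, -1.5]
width: 0.0394
```

Request:
carry_out --pt "1 0.1 0 0 0" --pt "1 0.1 0 0 0" --pt "1 0 0 0 0"

```text
time: 20.35
tool_pos: [0.5135, -0.1066, -0.0076]
ee_rot: [1.068, 1.57, -0.528]
wrist_force: [-0.2, 0.4, -0.5]
width: 0.0395
```

Request:
carry_out --pt "1 0.1 0 0 0" --pt "1 0 0 0 0"

```text
time: 20.55
tool_pos: [0.5135, -0.1066, -0.0076]
ee_rot: [0.89, 1.57, -0.706]
wrist_force: [-2.4, 1.4, 6.6]
width: 0.0394
```

Request:
carry_out --pt "0.45 0 0 0 0" --pt "0.45 0 0 0 0" --pt "0.45 0 0 0 0" --pt "0.45 0 0 0 0" --pt "0.45 -1 0 0 0" --pt "0.45 -2 0 0 0" --pt "0.3 -3 0 0 0" --pt "0.1 -3 0 0 0" --pt "0.1 -2 0 0 0" --pt "0.1 0 0 0 0" --pt "0.1 0 0 0 0"

```text
time: 21.65
tool_pos: [0.5135, -0.1066, 0.1013]
ee_rot: [1.178, 1.57, -0.418]
wrist_force: [-0.3, 0.2, -0.7]
width: 0.0839
```

```bash
python3 -c "
from h import *
go((.4924,.284,-.012),-1.4)"
```

```text
t 21.65 pos [ 0.5135 -0.1066  0.1013] jaw -1.43 d_cm [ 11.31  -3.09 -39.  ] turn -0.02943592961045738 F [-0.3  0.2 -0.7] w 0.0839 q6 -0.29
```

Request:
carry_out --pt "0.1 0 -0.2 -1.5 0" --pt "0.1 0 -0.3 -3.5 0" --pt "0.1 0 -0.3 -4 0" --pt "0.1 0 -0.3 -4 0" --pt "0.1 0 -0.3 -4 0" --pt "0.1 0 -0.3 -4 0" --pt "0.1 0 -0.3 -4 0" --pt "0.1 0 -0.3 -4 0" --pt "0.1 0 -0.3 -4 0" --pt "0.1 0 -0.3 -4 0" --pt "0.1 0 -0.2 -2 0" --pt "0.1 2 0 0 0" --pt "0.1 3 0 0 0" --pt "0.1 2 0 0 0" --pt "0.1 1 0 0 0" --pt "0.1 0 0 0 0" --pt "0.1 0 0 0 0" --pt "0.1 0 0 0 0"

```text
time: 23.45
tool_pos: [0.493, 0.2846, 0.0225]
ee_rot: [2.016, 1.568, 0.42]
wrist_force: [0.4, 0.9, -0.2]
width: 0.0843
```

```bash
python3 -c "
from h import *
go((.4924,.284,-.012),-1.4)"
```

```text
t 23.45 pos [0.493  0.2846 0.0225] jaw -1.43 d_cm [ 3.45 -0.06  0.07] turn -0.03149670073050004 F [ 0.4  0.9 -0.2] w 0.0843 q6 0.45
```

Request:
carry_out --pt "0.1 1 0 0.1 0" --pt "0.1 1 0 0 0" --pt "0.1 0.7 0 0 0" --pt "0.1 0.4 0 0 0" --pt "0.1 0.3 0 0 0" --pt "0.1 0 0 0 0" --pt "1 0 0 0 0" --pt "1 0 0 0 0" --pt "1 0 0 0 0" --pt "1 0 0 0 0" --pt "1 0 0 0 0" --pt "1 0 0 0 0" --pt "1 0 0 0 0"

```text
time: 24.75
tool_pos: [0.4922, 0.2832, -0.0126]
ee_rot: [1.932, 1.57, 0.336]
wrist_force: [0.3, 0.5, 1.4]
width: 0.0591
```

Request:
carry_out --pt "1 -0.5 0 0 0" --pt "1 -1 0 0 0" --pt "1 -2 0 0 0" --pt "1 -2 0 0 0" --pt "1 -1.5 0 0 0" --pt "1 0 0 0 0"

```text
time: 25.35
tool_pos: [0.4939, 0.2839, 0.0601]
ee_rot: [2.008, 1.565, 0.412]
wrist_force: [0.5, 1.2, -3.2]
width: 0.0593
```

```bash
python3 -c "
from h import *
go((.5112,-.2464,.01),-1.4)"
```

```text
t 25.35 pos [0.4939 0.2839 0.0601] jaw -1.43 d_cm [ 4.9   3.03 52.98] turn -0.029053861057803942 F [ 0.5  1.2 -3.2] w 0.0593 q6 0.45
```

Request:
carry_out --pt "1 0 0.2 1.5 0" --pt "1 0 0.2 3.5 0" --pt "1 0 0.2 4 0" --pt "1 0 0.2 4 0" --pt "1 0 0.2 4 0" --pt "1 0 0.2 4 0" --pt "1 0 0.2 4 0" --pt "1 0 0.2 4 0" --pt "1 0 0.2 4 0" --pt "1 0 0.2 4 0" --pt "1 0 0.2 4 0" --pt "1 0 0.2 4 0" --pt "1 0 0.2 4 0" --pt "1 0 0.2 3 0" --pt "1 0 0.2 1 0" --pt "1 0 0 0 0" --pt "1 1 0 0 0" --pt "1 1.5 0 0 0" --pt "1 1.5 0 0 0" --pt "1 0 0 0 0"

```text
time: 27.35
tool_pos: [0.5062, -0.2448, 0.0128]
ee_rot: [-2.097, 1.563, 2.592]
wrist_force: [0.5, 1.0, -4.5]
width: 0.0592
```

```bash
python3 -c "
from h import *
go((.5112,-.2464,-.0),-1.4)"
```

```text
t 27.35 pos [ 0.5062 -0.2448  0.0128] jaw -1.34 d_cm [1.28 0.52 0.16] turn 0.062055378868350886 F [ 0.5  1.  -4.5] w 0.0592 q6 -0.53
```

Request:
carry_out --pt "1 0 0.4 0.1 0" --pt "1 0 0 0 0" --pt "1 0 0 0 0" --pt "1 0 0 0 0"

```text
time: 27.75
tool_pos: [0.5134, -0.2489, 0.0179]
ee_rot: [0.983, 1.569, -0.612]
wrist_force: [-0.6, 0.7, -4.0]
width: 0.0589
```

```bash
python3 -c "
from h import *
go((.5112,-.2464,-.0),-1.4)
s=snap('side');t=snap('top')
cv2.imwrite('pics/s10.png',cv2.resize(np.hstack([s['image'][110:215,210:350],t['image'][140:245,265:395]]),None,fx=2.9,fy=2.9,interpolation=cv2.INTER_CUBIC)[:,:,::-1])"
```

```text
t 27.75 pos [ 0.5134 -0.2489  0.0179] jaw -1.42 d_cm [ 1.79 -0.22 -0.25] turn -0.023716033864133124 F [-0.6  0.7 -4. ] w 0.0589 q6 -0.53
```

View pics/s10.png

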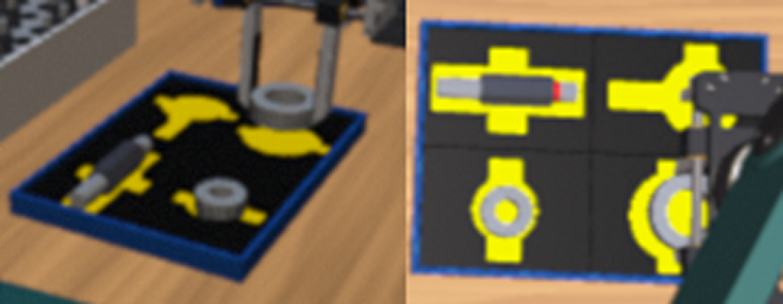

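Top view shows the plug and small ring centred in their cut-outs; the large ring hovers just above its own. Correct by 2 mm in each axis and lower.

Request:
carry_out --pt "1 0 -0.2 -0.2 0" --pt "1 0 0 0 0" --pt "1 0 0 0 0" --pt "1 0.5 0 0 0" --pt "1 0.4 0 0 0" --pt "1 0 0 0 0" --pt "1 0 0 0 0"

```text
time: 28.55
tool_pos: [0.5106, -0.2464, 0.0076]
ee_rot: [-2.03, 1.57, 2.657]
wrist_force: [0.7, 0.9, -3.4]
width: 0.059
```

```bash
python3 -c "
from h import *
go((.5112,-.2464,-.0),-1.4)"
```

```text
t 28.55 pos [ 0.5106 -0.2464  0.0076] jaw -1.43 d_cm [ 0.76  0.06 -0.  ] turn -0.025137570253519925 F [ 0.7  0.9 -3.4] w 0.059 q6 -0.52
```

Request:
carry_out --pt "1 0.3 0 0 0" --pt "1 0.3 0 0 0" --pt "1 0.2 0 0 0" --pt "1 0.2 0 0 0" --pt "1 0 0 0 0"

```text
time: 29.05
tool_pos: [0.5106, -0.2464, -0.0024]
ee_rot: [-2.043, 1.57, 2.644]
wrist_force: [0.1, -0.1, -3.6]
width: 0.0592
```

Tips are below foam top level with no contact force; continue to the floor.

Request:
carry_out --pt "1 0.2 0 0 0" --pt "1 0.1 0 0 0" --pt "1 0.1 0 0 0" --pt "1 0 0 0 0"

```text
time: 29.45
tool_pos: [0.5108, -0.2465, -0.0061]
ee_rot: [-1.928, 1.571, 2.759]
wrist_force: [0.0, 0.7, -2.8]
width: 0.0591
```

Request:
carry_out --pt "1 0.1 0 0 0" --pt "1 0.1 0 0 0" --pt "1 0 0 0 0"

```text
time: 29.75
tool_pos: [0.511, -0.2466, -0.0076]
ee_rot: [0.88, 1.57, -0.716]
wrist_force: [-0.7, 1.1, -2.0]
width: 0.0593
```

Request:
carry_out --pt "1 0.1 0 0 0" --pt "1 0 0 0 0"

```text
time: 29.95
tool_pos: [0.511, -0.2467, -0.0076]
ee_rot: [0.807, 1.57, -0.788]
wrist_force: [-2.8, 2.7, 5.1]
width: 0.0594
```

Request:
carry_out --pt "0.33 0 0 0 0" --pt "0.33 0 0 0 0" --pt "0.33 0 0 0 0" --pt "0.33 0 0 0 0"

```text
time: 30.35
tool_pos: [0.511, -0.2467, -0.009]
ee_rot: [0.995, 1.57, -0.601]
wrist_force: [0.4, -0.5, -0.0]
width: 0.0627
```

Request:
carry_out --pt "0.33 -0.5 0 0 0" --pt "0.33 -1 0 0 0" --pt "0.33 -2 0 0 0" --pt "0.15 -3 0 0 0" --pt "0.15 -3 0 0 0" --pt "0.15 -1 0 0 0" --pt "0.15 0 0 0 0" --pt "0.15 0 0 0 0"

```text
time: 31.15
tool_pos: [0.5103, -0.2462, 0.0951]
ee_rot: [-2.043, 1.569, 2.644]
wrist_force: [0.1, -0.8, -0.5]
width: 0.0798
```

```bash
python3 -c "
from h import *
go((.6261,.0984,-.01),-2.9)"; python3 m.py | head -5
```

```text
t 31.15 pos [ 0.5103 -0.2462  0.0951] jaw -1.43 d_cm [ 10.52  10.73 -34.73] turn 1.4715559257547568 F [ 0.1 -0.8 -0.5] w 0.0798 q6 -0.52
inlays
px [358.  172.3] area 740 cen [ 0.6132 -0.2506] bbox [ 0.6108 -0.2409] rect [ 622.9 -248.6] [95.1 92.2] 60.4
px [299.4 170.9] area 674 cen [ 0.614  -0.1084] bbox [ 0.6141 -0.1088] rect [ 614.1 -108.7] [128.4  73.6] 89.6
px [298.  211.4] area 349 cen [ 0.5161 -0.1053] bbox [ 0.5148 -0.1065] rect [ 514.8 -106.5] [85.9 55. ] 0.9
px [352.9 214.5] area 279 cen [ 0.511  -0.2365] bbox [ 0.5113 -0.2402] rect [ 510.4 -238.9] [94.7 61. ] 6.4
```

Request:
carry_out --pt "0.15 0 0 0 1.5" --pt "0.15 0 0.5 -1.5 0" --pt "0.15 0 1 -3.5 0" --pt "0.15 0 1 -4 0" --pt "0.15 0 1.2 -4 0" --pt "0.15 0 1.2 -4 0" --pt "0.15 0 1.2 -4 0" --pt "0.15 0 1.2 -4 0" --pt "0.15 0 1 -4 0" --pt "0.15 0 1 -4 0" --pt "0.15 0 0.5 -2 0" --pt "0.15 2 0 0 0" --pt "0.15 3 0 0 0" --pt "0.15 1.5 0 0 0" --pt "0.15 0.5 0 0 0" --pt "0.15 0 0 0 0" --pt "0.15 0 0 0 0" --pt "0.15 0 0 0 0"

```text
time: 33.0
tool_pos: [0.6278, 0.0979, 0.0279]
ee_rot: [1.69, 1.568, 0.068]
wrist_force: [0.5, 0.2, 0.2]
width: 0.0797
```

```bash
python3 -c "
from h import *
go((.6261,.0984,-.012),-2.9)"
```

```text
t 33.0 pos [0.6278 0.0979 0.0279] jaw -2.95 d_cm [ 3.99 -0.19 -0.04] turn -0.04998862366201706 F [0.5 0.2 0.2] w 0.0797 q6 0.12
```

Request:
carry_out --pt "0.15 1 -0.1 0 0" --pt "0.15 1 0 0 0" --pt "0.15 0.8 0 0 0" --pt "0.15 0.5 0 0 0" --pt "0.15 0.4 0 0 0" --pt "0.15 0.3 0 0 0" --pt "0.15 0 0 0 0" --pt "1 0 0 0 0" --pt "1 0 0 0 0" --pt "1 0 0 0 0" --pt "1 0 0 0 0" --pt "1 0 0 0 0" --pt "1 0 0 0 0" --pt "1 0 0 0 0" --pt "1 0 0 0 0"

```text
time: 34.5
tool_pos: [0.626, 0.0981, -0.0135]
ee_rot: [1.598, 1.57, -0.024]
wrist_force: [0.9, 0.2, 1.8]
width: 0.0555
```

Request:
carry_out --pt "1 -0.5 0 0 0" --pt "1 -1 0 0 0" --pt "1 -2 0 0 0" --pt "1 -2 0 0 0" --pt "1 -1.5 0 0 0" --pt "1 0 0 0 -1.5" --pt "1 0 0 0 0"

```text
time: 35.2
tool_pos: [0.6255, 0.098, 0.0561]
ee_rot: [0.57, 1.571, -1.024]
wrist_force: [0.3, 0.1, -2.1]
width: 0.0552
```

```bash
python3 -c "
from h import *
go((.6103,-.2711,.02),-1.4)"
```

```text
t 35.2 pos [0.6255 0.098  0.0561] jaw -1.38 d_cm [ 3.61 -0.63 36.94] turn 0.019747689562208848 F [ 0.3  0.1 -2.1] w 0.0552 q6 0.09
```

Request:
carry_out --pt "1 0 0 1.5 0" --pt "1 0 0 3.5 0" --pt "1 0 -0.1 4 0" --pt "1 0 -0.1 4 0" --pt "1 0 -0.1 4 0" --pt "1 0 -0.1 4 0" --pt "1 0 -0.1 4 0" --pt "1 0 -0.1 4 0" --pt "1 0 0 4 0" --pt "1 0 0 2.5 0" --pt "1 0 0 1.4 0" --pt "1 0 0 0 0" --pt "1 0 0 0 0" --pt "1 1 0 0 0" --pt "1 1.3 0 0 0" --pt "1 1 0 0 0" --pt "1 0 0 0 0" --pt "1 0 0 0 0" --pt "1 0 0 0 0"

```text
time: 37.1
tool_pos: [0.6108, -0.2707, 0.0236]
ee_rot: [1.013, 1.57, -0.582]
wrist_force: [0.5, 0.3, -1.8]
width: 0.0552
```

```bash
python3 -c "
from h import *
go((.6103,-.2711,-.0),-1.4)
s=snap('side');t=snap('top')
cv2.imwrite('pics/s11.png',cv2.resize(np.hstack([s['image'][110:215,210:350],t['image'][140:245,265:395]]),None,fx=2.9,fy=2.9,interpolation=cv2.INTER_CUBIC)[:,:,::-1])"
```

```text
t 37.1 pos [ 0.6108 -0.2707  0.0236] jaw -1.41 d_cm [ 2.36 -0.06  0.04] turn -0.012806831238890481 F [ 0.5  0.3 -1.8] w 0.0552 q6 -0.48
```

View pics/s11.png

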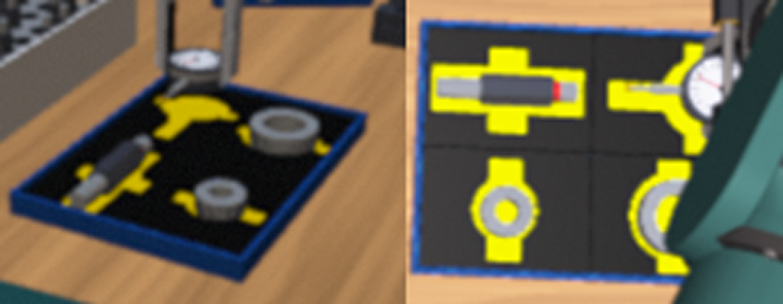

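Request:
carry_out --pt "1 0.6 -0.1 0 0" --pt "1 0.6 0 0 0" --pt "1 0.5 0 0 0" --pt "1 0.3 0 0 0" --pt "1 0.3 0 0 0" --pt "1 0.2 0 0 0" --pt "1 0 0 0 0"

```text
time: 37.9
tool_pos: [0.6093, -0.2706, -0.0023]
ee_rot: [-2.001, 1.57, 2.687]
wrist_force: [-0.3, -0.3, -2.0]
width: 0.0549
```

Request:
carry_out --pt "1 0.2 0 0 0" --pt "1 0.2 0 0 0" --pt "1 0.1 0 0 0" --pt "1 0.1 0 0 0" --pt "1 0 0 0 0"

```text
time: 38.4
tool_pos: [0.6093, -0.2706, -0.0081]
ee_rot: [-1.872, 1.571, 2.816]
wrist_force: [0.1, -0.6, -1.6]
width: 0.0552
```

Request:
carry_out --pt "1 0.1 0 0 0" --pt "1 0 0 0 0"

```text
time: 38.6
tool_pos: [0.6096, -0.2708, -0.0085]
ee_rot: [0.985, 1.57, -0.61]
wrist_force: [-0.5, -0.0, -1.4]
width: 0.055
```

Request:
carry_out --pt "1 0.1 0 0 0" --pt "1 0 0 0 0"

```text
time: 38.8
tool_pos: [0.6096, -0.2708, -0.0085]
ee_rot: [0.906, 1.57, -0.689]
wrist_force: [-2.1, 1.0, 5.4]
width: 0.0554
```

Contact on the floor; release within the notch and retreat clear of the tray view.

Request:
carry_out --pt "0.34 0 0 0 0" --pt "0.34 0 0 0 0" --pt "0.34 0 0 0 0" --pt "0.34 0 0 0 0" --pt "0.34 -0.5 0 0 0" --pt "0.34 -1 0 0 0" --pt "0.34 -2 0 0 0" --pt "0.34 -3 0 0 0" --pt "0.34 -4 0 0 0" --pt "0.34 -4 0 0 0" --pt "0.34 -1 -1 3 0" --pt "0.34 0 -3 3 0" --pt "0.34 0 -4 3 0" --pt "0.34 0 -4 3 0" --pt "0.34 0 -4 3 0" --pt "0.34 0 -4 3 0" --pt "0.34 0 -4 2 0" --pt "0.34 0 -3 1 0" --pt "0.34 0 0 0 0" --pt "0.34 0 0 0 0"

```text
time: 40.8
tool_pos: [0.3343, -0.4743, 0.1462]
ee_rot: [0.961, 1.569, -0.636]
wrist_force: [-0.2, -0.0, -0.5]
width: 0.0619
```

```bash
python3 -c "
from h import *
go((.6103,-.2711,-.0),-1.4)
s=snap('side');t=snap('top')
cv2.imwrite('pics/s12.png',cv2.resize(np.hstack([s['image'][110:300,160:350],t['image'][135:245,110:400][:,:].repeat(1,0)[:190] if 0 else cv2.resize(t['image'][140:245,265:395],(235,190))]),None,fx=1.85,fy=1.85,interpolation=cv2.INTER_CUBIC)[:,:,::-1])"; python3 m.py | tail -8
```

```text
t 40.8 pos [ 0.3343 -0.4743  0.1462] jaw -1.51 d_cm [ 14.64  27.03 -21.06] turn -0.11130662244408995 F [-0.2 -0.  -0.5] w 0.0619 q6 -1.03
px [299.5 171. ] area 654 cen [ 0.6138 -0.1087] bbox [ 0.614  -0.1088] rect [ 614.7 -109.6] [129.1  72.8] 85.3
px [298.  211.6] area 334 cen [ 0.5155 -0.1054] bbox [ 0.5147 -0.1065] rect [ 514.7 -106.9] [54.1 85.7] 71.9
px [353.  214.4] area 270 cen [ 0.5112 -0.2369] bbox [ 0.5113 -0.2413] rect [ 510.5 -239.5] [94.5 59.8] 6.4
px [358.  214.5] area 157 cen [ 0.511  -0.2487] bbox [ 0.511  -0.2488] rect [ 511.  -248.8] [31.  29.2] 0.9
rim
px [330. 194.] area 763 cen [ 0.5594 -0.1811] bbox [ 0.5631 -0.1779] rect [ 563.1 -177.3] [285.4 206.8] 88.6
mat objs
px [169.4 193.5] area 135 cen [0.5535 0.2022] bbox [0.5536 0.2021] rect [553.6 202. ] [26.4 31.1] 1.0
```

View pics/s12.png

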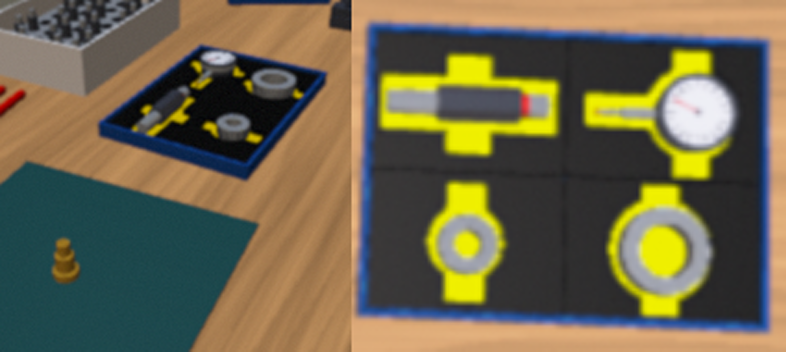

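```bash
python3 -c "
from bench import robot
print(robot.close_job())"
```

```text
the job is handed in; nothing more can be done
None
```

All four gauges are in their foam cut-outs, placed in the order plug gauge, small ring, large ring, dial indicator. The job was handed in at about 41 s of the 104 s allowed.

- **Final pictures:** they show each gauge lying inside its own cut-out. The brass sample stands where it was, at (0.553, 0.202). The arm is clear of everything.
- **Seating:** each gauge was lowered in 1 mm steps until it touched, with about 2–7 N at the wrist, and then released. Each touched about 5 mm above its grasp height on the mat, so all four rest at the same floor level. I measured no higher wrist force than about 7 N in any reading.
- **What went wrong:** the first grasp of the plug gauge failed. The fingers shut just above it and pressed on it lightly (up to 5.7 N); it did not move. The fingertips are about 20 mm shorter than the reported tool position suggests, so I allowed for that from then on.
- **Disagreements:** the gripper opening read 1–3 mm less than the nominal size of every gauge, most likely give in the pads. In the last top view the large ring looks slightly off centre. The yellow floor seen through its bore puts it within about 3 mm, less than the 6 mm clearance, and part of the offset comes from the viewing angle.

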